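# Set the brush-shaping cups into their nests

## Robot

A 6-joint arm with a two-finger parallel gripper is mounted at the origin on the work surface. World frame = base frame: x ahead of the robot, y to its left, z up, the work surface at z = 0. Lengths are in m, angles in rad, forces in N, time in s.
With the tool pointing down it reaches from about 0.35 to 0.85 m from the base axis. Payload 8.1 kg.
Tool frame: the origin (TCP) lies at the very end of the fingers, on their centre line; the grasp point (between the pads) lies 19 mm behind it (bot.grip_point_offset is the distance from the TCP to the grasp point, in m); z points along the fingers, y is the direction in which the jaws open and shut (so a half turn about z gives the same grasp; the last joint's range is limited). The gripper opens to 93 mm and grips with 3 to 60 N. Pads are 15 mm wide; open, the fingers measure 128 mm over their backs; the gripper's body (75 mm by 188 mm) begins 65 mm behind the grasp point.
Start: joints at [-1.207, 0.13, 1.488, -0, 1.523, -0.085], TCP at [0.26, -0.541, 0.189] pointing down, gripper open.
Joint ranges: [-2.96, 2.96], [-0.89, 2.26], [0.02, 2.5], [-1.34, 4.48], [0, 2.73], [-2.66, 2.66]. Speed limits (rad/s): [2.39, 2.39, 2.79, 3.14, 3.14, 3.14].

## Interface

Orientations are given as a unit quaternion [x, y, z, w].
In Python, from station import bot gives the robot as it stands. The module is installed in compiled form; this text tells all that it offers.
- The arm moves only by the shell command python3 -m jog 'ROWS' [FORCE]. ROWS is JSON, one flat list of numbers, 5 for each row, row after row: the opening in per cent of the stroke, from 0 (shut) to 100 (fully open), then the shift along the tool's x, y, z in units of 50 mm (1.0 is 50 mm), then the turn about the tool's z in units of 8 degrees (1.0 is 8 degrees). A call has 1 to 20 rows; each row is the pose to reach, as a shift and turn from the pose measured when the call began, along the tool's axes at that moment; what a row does not reach only later rows make up. A row lasts 1/10 s, in which the tool goes at most 50 mm and 8.59 degrees, less where a joint would pass 70% of its speed; a pose out of reach is approached as far as the arm can. A call with a gripper value outside its range is refused whole. The fingers move at their own pace and stop on an object; FORCE is the grip in N (left out, the last holds). Time passes only in rows, so rows that repeat a pose let the fingers close. It gives the time, the measured TCP pose, the force and the opening at its end, in the units of the state.
- bot.read_state(): the state, without advancing time (a new reading comes with each control period).
- bot.capture(name): name is "scene" or "top" or "wrist"; returns a dict with "pixels" (420x560x3 uint8, blue, green, red), "fx", "fy", "cx", "cy" (pixels), "rvec" (rotation vector, rad) and "tvec" (3), from world to camera coordinates, as OpenCV has them. Camera axes: x right, y down, z forward; pixel columns grow to the right and rows downward; lengths in m; the calibration is good to about 2 mm. The wrist camera is an equidistant fisheye: a pixel r from the principal point sees the ray r / f radians off the axis. A picture is of the moment at which its call begins. There is no depth.
- bot.sign_off(): hands the job in, once; it reports no verdict.
The state is a dict: "time": time; "joint_pos": joint angles; "qvel": joint speeds; "joint_torque": joint torques, N m; "tool_pos": TCP position; "eef_rot": TCP orientation; "wrist_force": force on the tool from outside, world axes, zero at the start; "wrist_torque": the same for the moment, N m; "grip_width": finger opening in m.
Only numpy, scipy, OpenCV 4.12 (cv2) and the standard library are available. Lean on these libraries where they do the work, as an engineer would, in place of code of your own. Each camera call takes 0.05 s, during which the arm holds its last target.

## Task

Set up the brush bench for the next batch: stand each of the four aluminium shaping cups, open end up, in the wooden nest block whose recess has its shape and size, flat on the recess floor and turned to line up with it. Small parts stand between them: the glue bottle and the glass jar must still be upright at the end.

Things in the scene. Friction and masses are not known exactly. Their poses are not given: they have to be found in the camera images.
- cup_big_round_center (a point): Loose aluminium shaping cup, open at the top (wall 6 mm): a round one, 52 mm in diameter, 50 mm high, 50 to 200 g, standing on the bench. This point is on its axis, half-way up (25 mm above its underside); z is its own up axis.
- cup_small_round_center (a point): Loose aluminium shaping cup, open at the top (wall 6 mm): a slim round one, 30 mm in diameter, 50 mm high, 50 to 200 g, standing on the bench. This point is on its axis, half-way up (25 mm above its underside); z is its own up axis.
- cup_square_center (a point): Loose aluminium shaping cup, open at the top (wall 6 mm): a square one, 42 x 42 mm (x and y along its sides), 50 mm high, 50 to 200 g, standing on the bench. This point is on its axis, half-way up (25 mm above its underside); z is its own up axis.
- cup_oblong_center (a point): Loose aluminium shaping cup, open at the top (wall 6 mm): a rectangular one, 66 mm along its x by 32 mm along its y; grip it across the 32 mm, 50 mm high, 50 to 200 g, standing on the bench. This point is on its axis, half-way up (25 mm above its underside); z is its own up axis.
- nest_big_round_floor (a point): Fixed brown wooden nest block, 96 x 96 mm and 13 mm high (all four blocks alike outside), with a black-floored recess: round, 68 mm in diameter, 7 mm deep, its rim slightly chamfered. This point is the middle of the recess floor, 6 mm above the bench, 7 mm below the block's top; z up. It leaves 8 mm around the cup of its shape.
- nest_small_round_floor (a point): Fixed brown wooden nest block, 96 x 96 mm and 13 mm high (all four blocks alike outside), with a black-floored recess: round, 46 mm in diameter, 7 mm deep, its rim slightly chamfered. This point is the middle of the recess floor, 6 mm above the bench, 7 mm below the block's top; z up. It leaves 8 mm around the cup of its shape.
- nest_square_floor (a point): Fixed brown wooden nest block, 96 x 96 mm and 13 mm high (all four blocks alike outside), with a black-floored recess: square, 58 x 58 mm, sides along x and y, 7 mm deep, its rim slightly chamfered. This point is the middle of the recess floor, 6 mm above the bench, 7 mm below the block's top; z up. It leaves 8 mm around the cup of its shape.
- nest_oblong_floor (a point): Fixed brown wooden nest block, 96 x 96 mm and 13 mm high (all four blocks alike outside), with a black-floored recess: rectangular, 82 mm along x by 48 mm along y, 7 mm deep, its rim slightly chamfered. This point is the middle of the recess floor, 6 mm above the bench, 7 mm below the block's top; z up. It leaves 8 mm around the cup of its shape.
- glue_bottle_mid (a point): Loose yellow plastic glue bottle with a white cap, 34 mm in diameter, 75 mm high, standing; it is only in the way. The point is on its axis, 37 mm up; z is its own up axis. (Other small loose parts, at most 40 mm high and 34 mm wide, stand about too.)
- jar_mid (a point): Loose clear glass jar with a black lid, 34 mm in diameter, 45 mm high, standing; it is only in the way. The point is on its axis, 22 mm up; z is its own up axis.

How it is judged:
At the end, for the whole second after the job is handed in: Each cup stands upright (within 0.1 rad) and at rest on the floor of the recess of its own shape and size, its axis within 13 mm of the recess's middle, the square and the rectangular cup's sides within 0.4 rad of the recess's sides; the glue bottle and the jar stand upright (within 0.3 rad) (horizontal distance between cup_big_round_center and nest_big_round_floor below 0.013 m and z of cup_big_round_center in the frame of nest_big_round_floor between 0.021 and 0.0285 m and angle between each of cup_big_round_center, cup_small_round_center, cup_square_center, cup_oblong_center's own z axis and vertical below 0.1 rad and linear speed of each of cup_big_round, cup_small_round, cup_square, cup_oblong below 0.02 m/s and horizontal distance between cup_small_round_center and nest_small_round_floor below 0.013 m and z of cup_small_round_center in the frame of nest_small_round_floor between 0.021 and 0.0285 m and horizontal distance between cup_square_center and nest_square_floor below 0.013 m and z of cup_square_center in the frame of nest_square_floor between 0.021 and 0.0285 m and (angle between the x axis of cup_square_center and the x axis of nest_square_floor, either way round below 0.4 rad or angle between the x axis of cup_square_center and the y axis of nest_square_floor, either way round below 0.4 rad) and horizontal distance between cup_oblong_center and nest_oblong_floor below 0.013 m and z of cup_oblong_center in the frame of nest_oblong_floor between 0.021 and 0.0285 m and angle between the x axis of cup_oblong_center and the x axis of nest_oblong_floor, either way round below 0.4 rad and angle between each of glue_bottle_mid, jar_mid's own z axis and vertical below 0.3 rad); the robot touches nothing.
It also fails if it takes over 96 s, if anything falls off the work surface, if the arm or the gripper's body presses on something with over 40 N, if the wrist force passes 120 N, or if a joint passes its speed limit or range.

## Working session

There is one attempt and no reset: what is moved stays moved. The work goes in short steps, Python scripts to look and compute and a shell command to move; the robot and the scene stay as the last step left them, time stands still between calls to the robot, and variables do not carry over. Pictures are saved under pics/ and viewed, and the job is handed in when it is done.

```bash
mkdir -p pics; python3 - <<'E'
from station import bot
import cv2
s=bot.read_state(); print({k:(v if not hasattr(v,'round') else v) for k,v in s.items()})
for n in("top","scene","wrist"):
    c=bot.capture(n); cv2.imwrite(f"pics/{n}0.png",c["pixels"]); print(n,c["fx"],c["cx"],c["cy"],c["rvec"],c["tvec"])
E
```

```text
{'time': 0.0, 'joint_pos': array([-1.20741065e+00,  1.31161177e-01,  1.48927993e+00,  7.86416583e-07,
        1.52300511e+00, -8.54256548e-02]), 'qvel': array([-0.00064183, -0.00039294,  0.00188682, -0.00052255,  0.00274926,
       -0.00224697]), 'joint_torque': array([ 2.26295386e-03, -5.59831703e+01, -4.91757810e+01,  7.69509422e-02,
        3.52764514e-02, -1.58348134e-04]), 'tool_pos': array([ 0.26011888, -0.53998429,  0.18788715]), 'eef_rot': array([ 9.74926120e-01,  2.22526855e-01, -1.28001005e-04, -9.17900482e-04]), 'wrist_force': array([ 0.10385187,  0.6995079 , -0.84189833]), 'wrist_torque': array([0.00238329, 0.01851217, 0.02710302]), 'grip_width': 0.09294619998219024}
top 441.3318846911543 279.89343388334754 203.24181389101724 [ 2.15759268 -2.16948098  0.10445948] [-0.00402985  0.53213368  1.20188784]
scene 496.79147551645303 274.3550383574173 206.62093478067328 [ 1.45468896  2.32695428 -0.69569966] [ 0.23551563 -0.37044894  1.47870285]
wrist 325.19226210127806 280.8041360367511 215.05379055952915 [-2.46510186  1.54973301  0.21008665] [-0.59869661 -0.03008741  0.39066331]
```

View pics/top0.png

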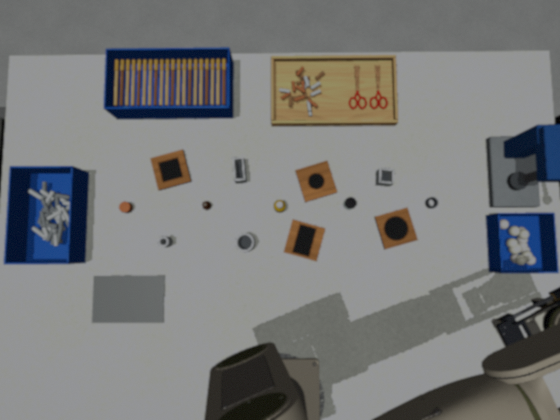

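View pics/scene0.png

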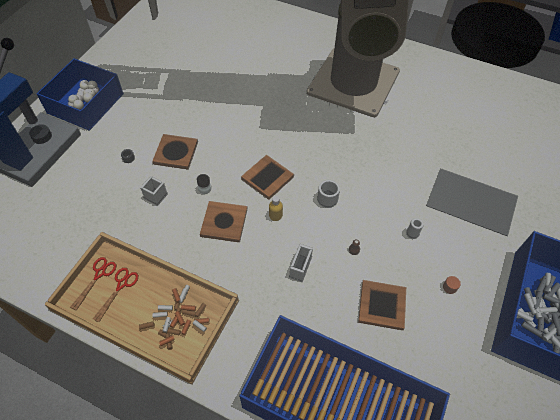

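View pics/wrist0.png

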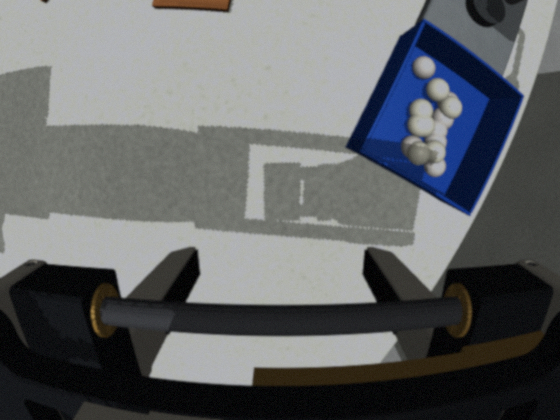

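The top view shows nests: square (171,170), small round (316,181), oblong (304,240), big round (396,228). Cups are oblong (240,170), small round (167,240), big round (246,242) and square (385,176). The bottle is at (280,206), the jar at (350,203).

```bash
cat > h.py <<'E'
import numpy as np, cv2
from station import bot
from scipy.spatial.transform import Rotation as R
def ray(c,uv):
    M=R.from_rotvec(np.ravel(c["rvec"])).as_matrix(); t=np.ravel(c["tvec"])
    uv=np.atleast_2d(uv).astype(float)
    x=(uv[:,0]-c["cx"])/c["fx"]; y=(uv[:,1]-c["cy"])/c["fy"]
    if c.get("fish"):
        r=np.hypot(x,y)+1e-12; d=np.c_[np.sin(r)*x/r,np.sin(r)*y/r,np.cos(r)]
    else: d=np.c_[x,y,np.ones(len(x))]
    return -M.T@t, d@M
def onplane(c,uv,z):
    o,d=ray(c,uv); return o+d*((z-o[2])/d[:,2])[:,None]
def proj(c,P):
    M=R.from_rotvec(np.ravel(c["rvec"])).as_matrix()
    p=np.atleast_2d(P)@M.T+np.ravel(c["tvec"])
    if c.get("fish"):
        rr=np.hypot(p[:,0],p[:,1])+1e-12; th=np.arctan2(rr,p[:,2])
        return np.c_[c["fx"]*th*p[:,0]/rr+c["cx"],c["fy"]*th*p[:,1]/rr+c["cy"]]
    return np.c_[c["fx"]*p[:,0]/p[:,2]+c["cx"],c["fy"]*p[:,1]/p[:,2]+c["cy"]]
def cap(n):
    c=bot.capture(n); c["fish"]=(n=="wrist"); return c
def rect(c,x0,x1,y0,y1,z,s=1000):
    """resample onto plane z: col -> -y, row -> -x (image like top view)"""
    H=int((x1-x0)*s);W=int((y1-y0)*s)
    X=x1-(np.arange(H)+.5)/s; Y=y1-(np.arange(W)+.5)/s
    g=np.stack(np.meshgrid(X,Y,indexing='ij'),-1).reshape(-1,2)
    uv=proj(c,np.c_[g,np.full(len(g),z)]).astype(np.float32).reshape(H,W,2)
    return cv2.remap(c["pixels"],uv[...,0],uv[...,1],cv2.INTER_CUBIC)
E
python3 - <<'E'
from h import *
t=cap("top"); s=cap("scene")
a=cv2.resize(t["pixels"][140:270,100:260],None,fx=5,fy=4.6,interpolation=cv2.INTER_CUBIC)
cv2.imwrite("pics/zl.png",cv2.resize(t["pixels"][145:265,105:265],None,fx=5,fy=5,interpolation=cv2.INTER_CUBIC))
cv2.imwrite("pics/zr.png",cv2.resize(t["pixels"][145:265,265:425],None,fx=5,fy=5,interpolation=cv2.INTER_CUBIC))
for n,uv in dict(nsq=(171,170),nsr=(316,181),nob=(304,240),nbr=(396,228),cob=(240,170),csr=(167,240),cbr=(246,242),csq=(385,176),glue=(280,206),jar=(350,203)).items(): print(n,onplane(t,uv,.025)[0].round(3))
print("nest wood contours")
for nm,c in(("top",t),("scene",s)):
    hsv=cv2.cvtColor(c["pixels"],cv2.COLOR_BGR2HSV)
    m=cv2.inRange(hsv,(3,90,50),(18,255,255)); 
    for k in cv2.findContours(m,cv2.RETR_EXTERNAL,cv2.CHAIN_APPROX_NONE)[0]:
        if cv2.contourArea(k)>500:
            P=onplane(c,k[:,0,:],.013)[:,:2].astype(np.float32); r=cv2.minAreaRect(P*1000)
            print(nm,k.mean((0,1)).round(),np.round(r[0]),np.round(r[1]),round(r[2],1))
    # dark floor
    m=cv2.inRange(c["pixels"],(0,0,0),(45,45,45))
    for k in cv2.findContours(m,cv2.RETR_EXTERNAL,cv2.CHAIN_APPROX_NONE)[0]:
        if 60<cv2.contourArea(k)<2500:
            P=onplane(c,k[:,0,:],.006)[:,:2].astype(np.float32); r=cv2.minAreaRect(P*1000)
            if 0.2<r[0][0]/1000<.9: print(" dark",nm,k.mean((0,1)).round(),np.round(r[0]),np.round(r[1]),round(r[2],1))
E
```

```text
nsq [0.629 0.3   0.025]
nsr [ 0.595 -0.109  0.025]
nob [ 0.43  -0.073  0.025]
nbr [ 0.462 -0.328  0.025]
cob [0.627 0.105 0.025]
csr [0.432 0.307 0.025]
cbr [0.425 0.087 0.025]
csq [ 0.608 -0.302  0.025]
glue [ 0.525 -0.007  0.025]
jar [ 0.532 -0.202  0.025]
nest wood contours
top [304. 240.] [431. -74.] [92. 92.] 74.1
top [396. 228.] [ 462. -330.] [91. 93.] 15.6
top [316. 181.] [ 597. -109.] [93. 92.] 16.6
top [170. 169.] [632. 305.] [94. 94.] 15.2
top [336.  98.] [ 856. -164.] [346. 159.] 89.6
 dark top [304. 240.] [431. -74.] [41. 75.] 74.0
 dark top [396. 228.] [ 464. -332.] [59. 59.] 89.7
 dark top [316. 181.] [ 599. -109.] [37. 38.] 89.1
 dark top [ 17. 214.] [507. 738.] [257.  48.] 0.1
 dark top [ 78. 212.] [506. 566.] [262.  35.] 0.5
 dark top [170. 169.] [634. 307.] [51. 51.] 15.1
 dark top [529. 157.] [ 660. -717.] [147. 114.] 22.4
 dark top [  1. 147.] [702. 800.] [  8. 168.] 90.0
scene [382. 304.] [635. 307.] [98. 96.] 15.2
scene [148. 305.] [ 858. -165.] [208. 373.] 0.1
scene [223. 220.] [ 600. -107.] [98. 96.] 16.7
scene [267. 175.] [432. -72.] [96. 96.] 74.0
scene [175. 150.] [ 464. -330.] [95. 96.] 15.6
 dark scene [ 39. 135.] [ 577. -694.] [67. 48.] 86.3
 dark scene [ 20. 108.] [ 527. -798.] [129.  49.] 59.1
 dark scene [ 5. 53.] [  361. -1005.] [162.  37.] 41.6
```

View pics/zl.png

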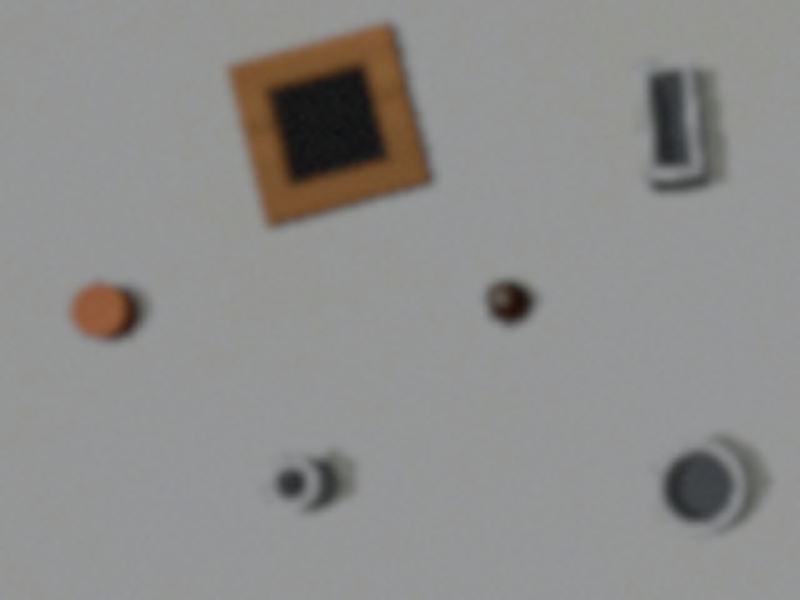

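View pics/zr.png

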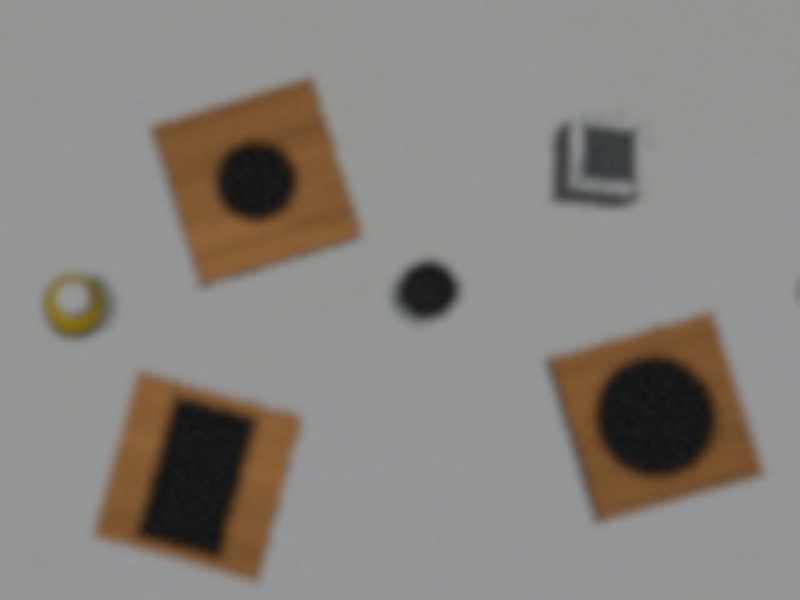

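```bash
python3 - <<'E'
from h import *
t=cap("top"); s=cap("scene")
est=dict(cob=(.627,.105),csr=(.432,.307),cbr=(.425,.087),csq=(.608,-.302))
rows=[]
for n,(x,y) in est.items():
    row=[]
    for c in(t,s):
        row.append(cv2.resize(rect(c,x-.06,x+.06,y-.06,y+.06,.05,2000),(200,200)))
    rows.append(np.hstack(row))
im=np.vstack([np.hstack(rows[:2]),np.hstack(rows[2:])])
cv2.imwrite("pics/cups.png",im)
E
```

```text
(no output)
```

View pics/cups.png

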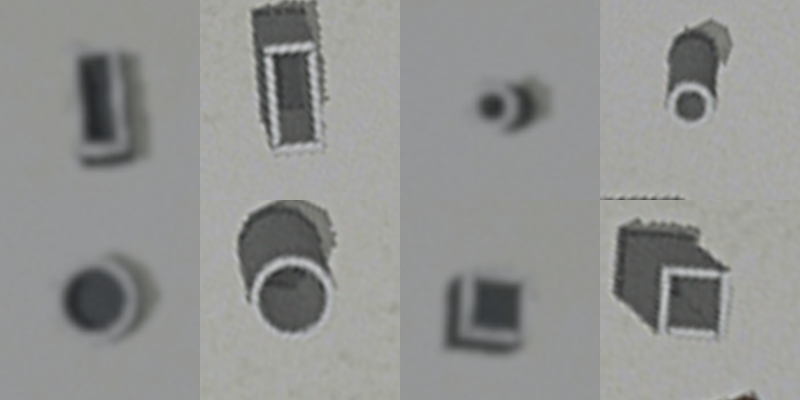

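The rectified rims (z = 50 mm) are clear in both views, with each dark opening bounded by a bright rim. I'll measure those openings.

```bash
python3 - <<'E'
from h import *
t=cap("top"); s=cap("scene")
est=dict(cob=(.627,.105),csr=(.432,.307),cbr=(.425,.087),csq=(.608,-.302))
for n,(x,y) in est.items():
    for nm,c in(("top",t),("scene",s)):
        x0,x1,y0,y1=x-.06,x+.06,y-.06,y+.06
        g=cv2.cvtColor(rect(c,x0,x1,y0,y1,.05,2000),cv2.COLOR_BGR2GRAY)
        rimv=np.percentile(g,99)
        for th in (115,130,145):
            if nm=="scene": th+=25
            cs,hi=cv2.findContours((g<th).astype(np.uint8),cv2.RETR_LIST,cv2.CHAIN_APPROX_NONE)
            for k in cs:
                A=cv2.contourArea(k)/4
                if 100<A<3500:
                    r=cv2.minAreaRect(k); cx,cy=r[0]
                    if abs(cx-120)<60 and abs(cy-120)<75:
                        print(n,nm,th,"area %.0f"%A,"xy %.4f %.4f"%(x1-(cy+.5)/2000,y1-(cx+.5)/2000),np.round(np.array(r[1])/2),round(r[2],1))
E
```

```text
cob top 115 area 862 xy 0.6160 0.0893 [35. 71.] 19.9
cob top 115 area 1095 xy 0.6273 0.1072 [56. 22.] 85.1
cob top 130 area 2711 xy 0.6210 0.0978 [72. 44.] 88.0
cob scene 140 area 250 xy 0.6265 0.1217 [55.  6.] 84.4
cob scene 140 area 148 xy 0.6582 0.1113 [ 6. 31.] 84.4
cob scene 140 area 2999 xy 0.6431 0.1107 [88. 42.] 83.7
cob scene 155 area 208 xy 0.6268 0.1216 [53.  5.] 84.8
cob scene 155 area 121 xy 0.6581 0.1117 [ 5. 30.] 84.6
cob scene 155 area 3152 xy 0.6426 0.1106 [89. 43.] 83.7
cob scene 170 area 156 xy 0.6268 0.1216 [52.  5.] 84.4
cob scene 170 area 137 xy 0.6297 0.0960 [51.  4.] 84.6
cob scene 170 area 138 xy 0.6351 0.1344 [41.  8.] 85.8
csr top 115 area 229 xy 0.4280 0.3117 [16. 17.] 90.0
csr top 115 area 449 xy 0.4275 0.2906 [23. 31.] 3.7
csr top 130 area 1043 xy 0.4277 0.2980 [31. 46.] 66.8
csr top 145 area 1544 xy 0.4280 0.3012 [38. 56.] 83.7
csr scene 140 area 274 xy 0.4280 0.3125 [18. 18.] 90.0
csr scene 140 area 1205 xy 0.4555 0.3087 [36. 52.] 15.3
csr scene 155 area 306 xy 0.4280 0.3125 [20. 20.] 90.0
csr scene 155 area 1318 xy 0.4528 0.3092 [37. 60.] 14.4
csr sce
[... 280 characters left out ...]
a 1305 xy 0.4255 0.0912 [40. 41.] 90.0
cbr scene 140 area 2009 xy 0.4566 0.0948 [58. 60.] 79.4
cbr scene 155 area 1366 xy 0.4255 0.0912 [42. 42.] 90.0
cbr scene 155 area 2132 xy 0.4561 0.0944 [59. 62.] 80.2
cbr scene 170 area 347 xy 0.4275 0.0940 [43. 50.] 38.2
csq top 115 area 900 xy 0.6046 -0.3001 [31. 32.] 7.0
csq top 115 area 682 xy 0.5904 -0.2835 [57. 35.] 46.9
csq top 130 area 2097 xy 0.5989 -0.2926 [50. 49.] 2.1
csq top 145 area 2832 xy 0.6011 -0.2953 [59. 57.] 2.6
csq scene 140 area 1006 xy 0.6045 -0.2984 [32. 37.] 2.9
csq scene 140 area 2232 xy 0.6302 -0.2766 [63. 64.] 49.3
csq scene 155 area 3452 xy 0.6208 -0.2843 [71. 69.] 6.8
csq scene 170 area 105 xy 0.6079 -0.2801 [ 5. 38.] 7.8
```

Measured positions:

| Item | Position (m) | Yaw |
|---|---|---|
| Square cup | (.6045, -.2995) | -7° |
| Oblong cup | (.627, .108) | +5° |
| Slim round cup | (.428, .312) | – |
| Big round cup | (.4255, .091) | – |
| Square nest | (.634, .306) | 15° |
| Slim round nest | (.598, -.108) | – |
| Oblong nest | (.4315, -.073) | -16° |
| Big round nest | (.463, -.330) | – |

I'll do the square cup first.

```bash
cat > go.py <<'E'
import sys
from h import *
x,y,z,psi=map(float,sys.argv[1:5])
s=bot.read_state(); M=R.from_quat(s["eef_rot"]).as_matrix()
d=M.T@(np.array([x,y,z])-s["tool_pos"])/.05
p0=np.degrees(np.arctan2(M[1,0],M[0,0])); 
print("t",s["time"].__round__(2),"tcp",s["tool_pos"].round(4),"psi",p0.round(1),"w",round(s["grip_width"],4),"F",np.round(s["wrist_force"],1))
print("delta units",d.round(3),"turn",round(-(((psi-p0)+180)%360-180)/8,3))
E
python3 go.py .6045 -.2995 .12 -7
```

```text
t 0.45 tcp [ 0.2603 -0.5405  0.1888] psi 25.7 w 0.0928 F [-0.8  0.   0.1]
delta units [ 8.293 -1.357  1.377] turn 4.089
```

```bash
python3 -m jog '[100,0.4,-0.07,0.05,0.2, 100,1.1,-0.18,0.15,0.6, 100,1.8,-0.3,0.3,1, 100,2.5,-0.41,0.4,1.4, 100,3.2,-0.52,0.5,1.8, 100,3.9,-0.64,0.6,2.2, 100,4.6,-0.75,0.75,2.6, 100,5.3,-0.87,0.9,3, 100,6,-0.98,1,3.4, 100,6.7,-1.1,1.1,3.8, 100,7.3,-1.2,1.2,4.09, 100,7.8,-1.28,1.3,4.09, 100,8.1,-1.33,1.38,4.09, 100,8.29,-1.36,1.38,4.09, 100,8.29,-1.36,1.38,4.09, 100,8.29,-1.36,1.38,4.09]' 25
python3 go.py .6045 -.2995 .013 -7
python3 - <<'E'
from h import *
cv2.imwrite("pics/w1.png",cap("wrist")["pixels"])
E
```

```text
time: 2.05
tool_pos: [0.6038, -0.3002, 0.1202]
eef_rot: [0.998, -0.061, -0.0, 0.0]
wrist_force: [0.3, -0.5, 0.3]
grip_width: 0.093
t 2.05 tcp [ 0.6038 -0.3002  0.1202] psi -7.0 w 0.093 F [ 0.3 -0.5  0.3]
delta units [ 0.012 -0.016  2.143] turn -0.004
```

View pics/w1.png

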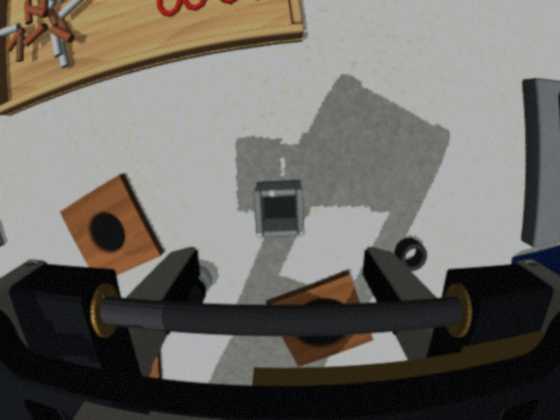

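The square cup sits at (279,208), lined up between the fingers (198–362), and its sides are parallel to the jaws. I'll descend and grip.

```bash
python3 - <<'E'
from h import *
c=cap("wrist"); print(onplane(c,(280,208),.05), proj(c,[.6045,-.2995,.05]))
E
python3 -m jog '[100,0.01,-0.02,0.3,0, 100,0.01,-0.02,0.7,0, 100,0.01,-0.02,1.1,0, 100,0.01,-0.02,1.5,0, 100,0.01,-0.02,1.8,0, 100,0.01,-0.02,2,0, 100,0.01,-0.02,2.1,0, 100,0.01,-0.02,2.14,0, 100,0.01,-0.02,2.14,0, 0,0.01,-0.02,2.14,0, 0,0.01,-0.02,2.14,0, 0,0.01,-0.02,2.14,0, 0,0.01,-0.02,2.14,0, 0,0.01,-0.02,2.14,0, 0,0.01,-0.02,2.14,0, 0,0.01,-0.02,2.14,0]' 25
python3 go.py .6045 -.2995 .12 -7
```

```text
[[ 0.61040949 -0.30029413  0.05      ]] [[279.93703086 214.84322151]]
time: 3.75
tool_pos: [0.6043, -0.2995, 0.0133]
eef_rot: [0.998, -0.062, 0.0, 0.0]
wrist_force: [0.2, -0.4, -0.3]
grip_width: 0.0417
t 3.75 tcp [ 0.6043 -0.2995  0.0133] psi -7.1 w 0.0417 F [ 0.2 -0.4 -0.3]
delta units [ 4.000e-03 -1.000e-03 -2.134e+00] turn -0.009
```

```bash
python3 -m jog '[0,0,0,-0.15,0, 0,0,0,-0.45,0, 0,0,0,-0.85,0, 0,0,0,-1.25,0, 0,0,0,-1.65,0, 0,0,0,-1.95,0, 0,0,0,-2.1,0, 0,0,0,-2.13,0, 0,0,0,-2.13,0]'
python3 go.py .634 .306 .12 15.2
python3 - <<'E'
from h import *
c=cap("wrist"); cv2.imwrite("pics/w2.png",c["pixels"][100:320,150:410]); c=cap("scene");cv2.imwrite("pics/s2.png",c["pixels"][80:280,80:340])
E
```

```text
time: 4.65
tool_pos: [0.6041, -0.2994, 0.1194]
eef_rot: [0.998, -0.062, -0.0, 0.0]
wrist_force: [0.5, 0.5, -1.9]
grip_width: 0.0417
t 4.65 tcp [ 0.6041 -0.2994  0.1194] psi -7.1 w 0.0417 F [ 0.5  0.5 -1.9]
delta units [-8.970e-01 -1.209e+01 -1.200e-02] turn -2.784
```

View pics/w2.png

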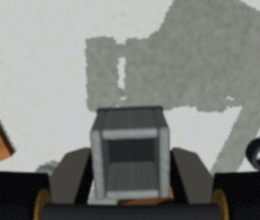

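View pics/s2.png

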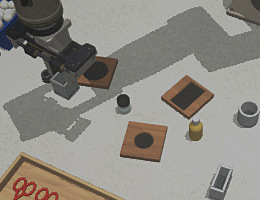

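```bash
python3 - <<'E'
from h import *
c=cap("wrist"); cv2.imwrite("pics/w2b.png",cv2.resize(c["pixels"][190:310,220:350],None,fx=6,fy=5,interpolation=cv2.INTER_CUBIC))
s=bot.read_state(); M=R.from_quat(s["eef_rot"]).as_matrix(); z=s["tool_pos"][2]+.037
for v in range(225,305,5): print(v,((onplane(c,(282,v),z)[0]-s["tool_pos"])@M*1000).round(1))
E
```

```text
225 [ 24.4   0.4 -37. ]
230 [ 21.7   0.4 -37. ]
235 [ 19.    0.4 -37. ]
240 [ 16.3   0.4 -37. ]
245 [ 13.6   0.4 -37. ]
250 [ 10.8   0.4 -37. ]
255 [  7.9   0.4 -37. ]
260 [  5.1   0.4 -37. ]
265 [  2.2   0.4 -37. ]
270 [ -0.7   0.4 -37. ]
275 [ -3.7   0.4 -37. ]
280 [ -6.8   0.4 -37. ]
285 [ -9.8   0.4 -37. ]
290 [-13.    0.4 -37. ]
295 [-16.1   0.4 -37. ]
300 [-19.4   0.5 -37. ]
```

View pics/w2b.png

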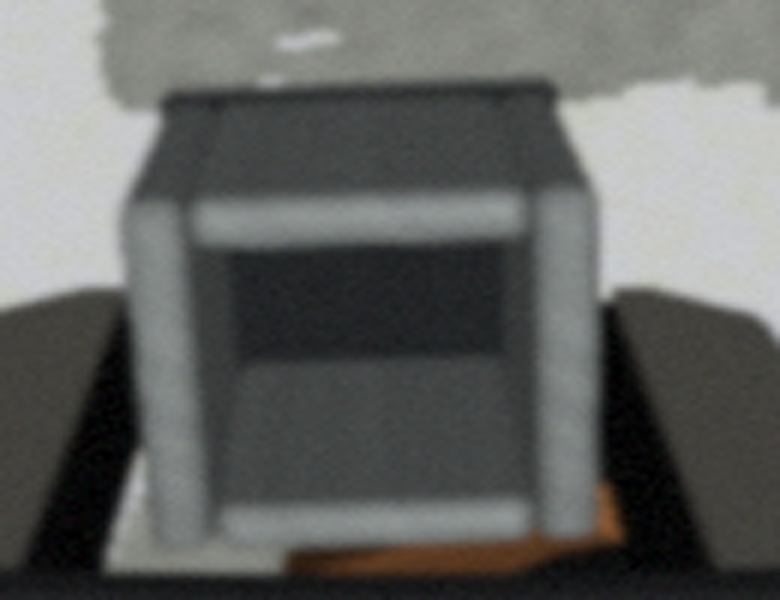

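The cup is held level. Its rim runs from +22.8 to -18 mm along tool x, so it is about 2 mm forward and I'll correct for that. Next I carry it to the square nest.

```bash
python3 -m jog '[0,-0.02,-0.3,0,-0.1, 0,-0.06,-0.8,0,-0.2, 0,-0.1,-1.4,0,-0.35, 0,-0.15,-2.1,0,-0.5, 0,-0.2,-2.8,0,-0.65, 0,-0.26,-3.5,0,-0.8, 0,-0.32,-4.2,0,-0.95, 0,-0.38,-4.9,0,-1.1, 0,-0.44,-5.6,0,-1.25, 0,-0.5,-6.3,0,-1.4, 0,-0.55,-7,0,-1.6, 0,-0.6,-7.7,0,-1.8, 0,-0.65,-8.4,0,-2, 0,-0.7,-9.1,0,-2.2, 0,-0.75,-9.8,0,-2.35, 0,-0.8,-10.5,0,-2.5, 0,-0.86,-11.1,0,-2.65, 0,-0.9,-11.6,0,-2.78, 0,-0.94,-11.95,0,-2.78, 0,-0.94,-12.08,0,-2.78]'
python3 -m jog '[0,0,0,0,0, 0,0,0,0,0]'
python3 go.py .632 .3055 .0195 15.2
```

```text
time: 6.8
tool_pos: [0.6301, 0.3084, 0.1182]
eef_rot: [0.991, 0.133, -0.001, -0.001]
wrist_force: [0.3, -0.0, -2.5]
grip_width: 0.0417
time: 7.0
tool_pos: [0.6299, 0.3077, 0.1178]
eef_rot: [0.991, 0.133, -0.002, -0.0]
wrist_force: [-0.4, -0.0, -1.2]
grip_width: 0.0418
t 7.0 tcp [0.6299 0.3077 0.1178] psi 15.3 w 0.0418 F [-0.4 -0.  -1.2]
delta units [0.036 0.056 1.965] turn 0.007
```

```bash
python3 -m jog '[0,0.04,0.06,0.25,0, 0,0.04,0.06,0.6,0, 0,0.04,0.06,1,0, 0,0.04,0.06,1.35,0, 0,0.04,0.06,1.6,0, 0,0.04,0.06,1.8,0, 0,0.04,0.06,1.9,0, 0,0.04,0.06,1.96,0, 0,0.04,0.06,1.96,0, 0,0.04,0.06,1.96,0]'
python3 go.py .632 .3055 .0195 15.2
python3 - <<'E'
from h import *
c=cap("wrist"); cv2.imwrite("pics/w3.png",c["pixels"]); c=cap("scene");cv2.imwrite("pics/s3.png",cv2.resize(c["pixels"][220:340,300:460],None,fx=5,fy=5))
E
```

```text
time: 8.0
tool_pos: [0.6329, 0.3057, 0.0207]
eef_rot: [0.991, 0.133, -0.001, -0.001]
wrist_force: [-0.0, -0.4, -0.8]
grip_width: 0.042
t 8.0 tcp [0.6329 0.3057 0.0207] psi 15.3 w 0.042 F [-0.  -0.4 -0.8]
delta units [-0.019 -0.002  0.025] turn 0.008
```

View pics/w3.png

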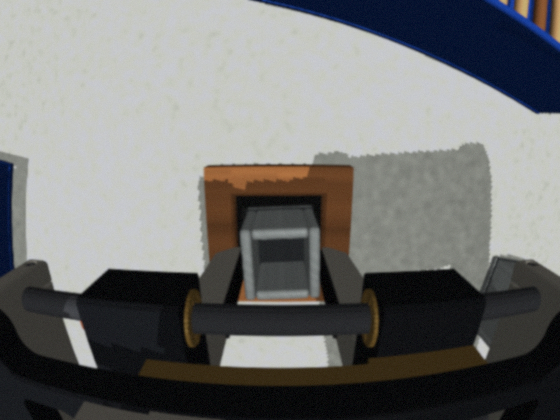

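View pics/s3.png

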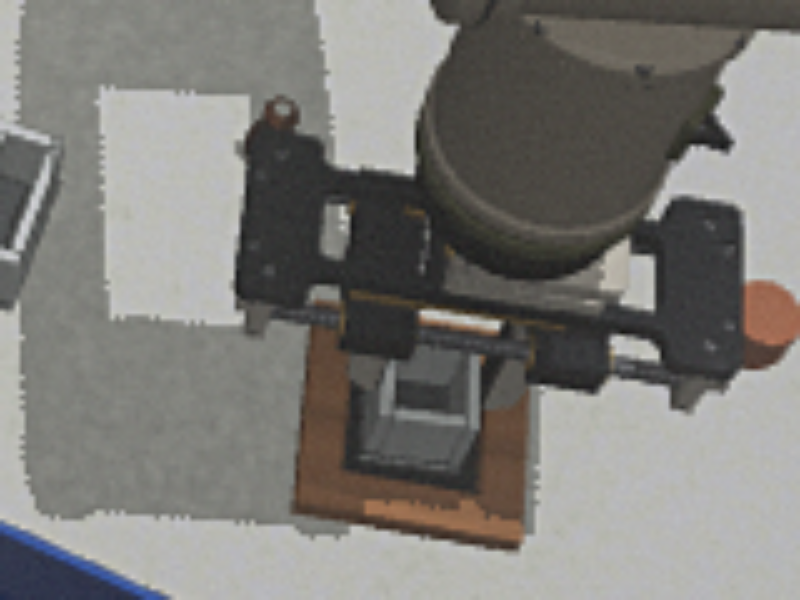

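The cup sits inside the recess with black gaps around it, so I lower 1 mm, release and rise.

```bash
python3 -m jog '[0,-0.02,0,0.03,0, 0,-0.02,0,0.03,0, 65,-0.02,0,0.03,0, 65,-0.02,0,0.03,0, 65,-0.02,0,0.03,0, 65,-0.02,0,0.03,0, 65,-0.02,0,-0.1,0, 65,-0.02,0,-0.4,0, 65,-0.02,0,-0.8,0, 65,-0.02,0,-1.3,0, 65,-0.02,0,-1.7,0, 65,-0.02,0,-1.95,0, 65,-0.02,0,-1.95,0]' 25
python3 go.py .428 .312 .12 0
python3 - <<'E'
from h import *
c=cap("wrist"); cv2.imwrite("pics/w4.png",c["pixels"])
E
```

```text
time: 9.4
tool_pos: [0.634, 0.306, 0.1222]
eef_rot: [0.991, 0.133, 0.002, -0.001]
wrist_force: [0.6, -0.9, 0.5]
grip_width: 0.0607
t 9.4 tcp [0.634  0.306  0.1222] psi 15.3 w 0.0607 F [ 0.6 -0.9  0.5]
delta units [-3.943 -1.2    0.032] turn 1.907
```

View pics/w4.png

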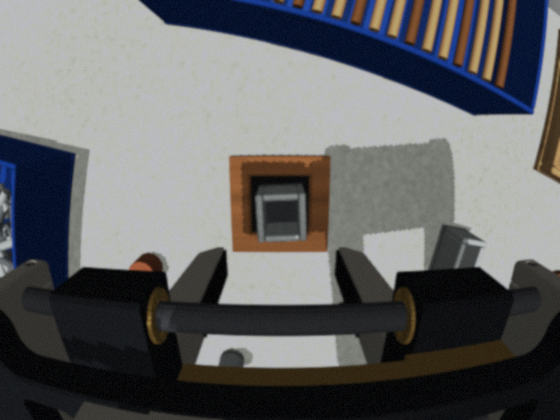

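The square cup stands in its nest, at (281,212) inside the block centred near (280,203). On to the slim round cup.

```bash
python3 -m jog '[65,-0.2,-0.06,0,0.2, 65,-0.6,-0.18,0,0.4, 65,-1.2,-0.36,0,0.7, 65,-1.8,-0.55,0,1, 65,-2.4,-0.73,0,1.3, 65,-3,-0.91,0,1.6, 65,-3.5,-1.07,0,1.9, 65,-3.8,-1.16,0.03,1.9, 65,-3.94,-1.2,0.03,1.9, 65,-3.94,-1.2,0.03,1.9, 65,-3.94,-1.2,0.03,1.9]'
python3 go.py .428 .312 .013 0
python3 - <<'E'
from h import *
c=cap("wrist"); cv2.imwrite("pics/w5.png",c["pixels"]); print(proj(c,[.428,.312,.05]))
E
```

```text
time: 10.55
tool_pos: [0.4275, 0.3115, 0.118]
eef_rot: [1.0, 0.001, 0.0, -0.001]
wrist_force: [0.1, 0.1, 0.1]
grip_width: 0.0607
t 10.55 tcp [0.4275 0.3115 0.118 ] psi 0.1 w 0.0607 F [0.1 0.1 0.1]
delta units [ 0.009 -0.007  2.1  ] turn 0.008
[[280.72561228 215.84873815]]
```

View pics/w5.png

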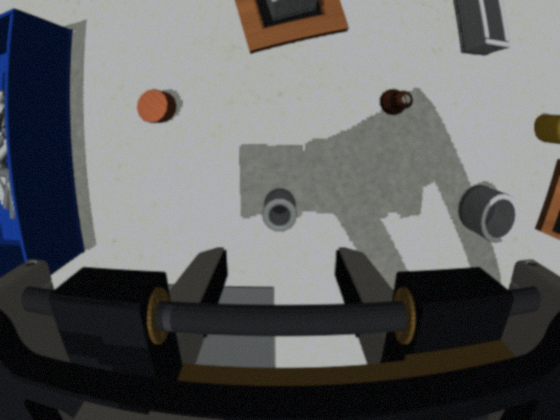

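The rim is at (280,211) against a predicted 216, so the cup is about 2–3 mm further along tool x. I'll aim 1.5 mm further, then descend and grip.

```bash
python3 -m jog '[65,0.04,-0.01,0.3,0, 65,0.04,-0.01,0.7,0, 65,0.04,-0.01,1.1,0, 65,0.04,-0.01,1.5,0, 65,0.04,-0.01,1.8,0, 65,0.04,-0.01,2,0, 65,0.04,-0.01,2.08,0, 65,0.04,-0.01,2.1,0, 65,0.04,-0.01,2.1,0, 0,0.04,-0.01,2.1,0, 0,0.04,-0.01,2.1,0, 0,0.04,-0.01,2.1,0, 0,0.04,-0.01,2.1,0, 0,0.04,-0.01,2.1,0, 0,0.04,-0.01,2.1,0]' 25
python3 -m jog '[0,0,0,-0.15,0, 0,0,0,-0.45,0, 0,0,0,-0.85,0, 0,0,0,-1.25,0, 0,0,0,-1.65,0, 0,0,0,-1.95,0, 0,0,0,-2.1,0, 0,0,0,-2.13,0, 0,0,0,-2.13,0]'
python3 go.py .598 -.108 .12 0
python3 - <<'E'
from h import *
c=cap("wrist"); cv2.imwrite("pics/w6.png",cv2.resize(c["pixels"][190:310,220:350],None,fx=5,fy=5,interpolation=cv2.INTER_CUBIC))
E
```

```text
time: 12.1
tool_pos: [0.43, 0.3123, 0.0134]
eef_rot: [1.0, 0.0, 0.0, -0.001]
wrist_force: [-0.3, -0.1, 0.6]
grip_width: 0.0281
time: 13.0
tool_pos: [0.4297, 0.312, 0.1196]
eef_rot: [1.0, 0.0, 0.0, -0.001]
wrist_force: [-0.1, 0.5, -0.7]
grip_width: 0.0281
t 13.0 tcp [0.4297 0.312  0.1196] psi 0.0 w 0.0281 F [-0.1  0.5 -0.7]
delta units [ 3.359  8.402 -0.022] turn 0.006
```

View pics/w6.png

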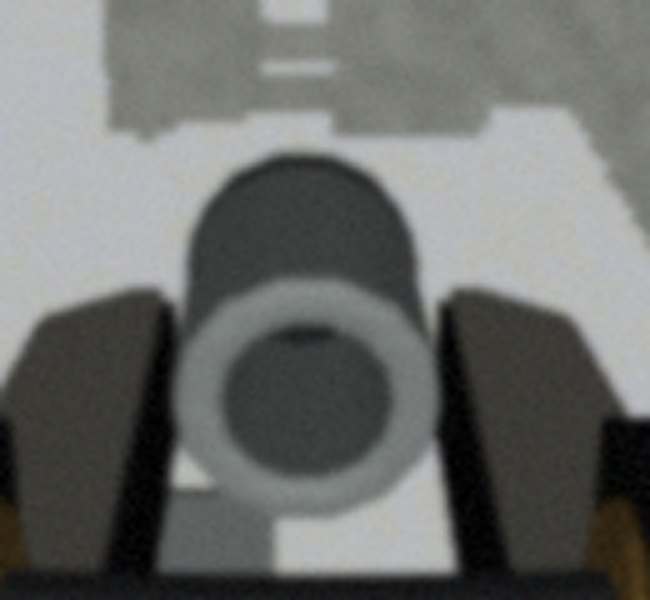

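The slim cup is held upright, with its rim at crop (307,397), within 1 mm of the pad centre. I carry it to the small round nest.

```bash
python3 -m jog '[0,0.1,0.2,0,0, 0,0.24,0.6,0,0, 0,0.44,1.1,0,0, 0,0.68,1.7,0,0, 0,0.92,2.3,0,0, 0,1.16,2.9,0,0, 0,1.4,3.5,0,0, 0,1.64,4.1,0,0, 0,1.88,4.7,0,0, 0,2.12,5.3,0,0, 0,2.36,5.9,0,0, 0,2.6,6.5,0,0, 0,2.84,7.1,0,0, 0,3.04,7.6,0,0, 0,3.2,8,0,0, 0,3.3,8.3,0,0, 0,3.36,8.4,0,0, 0,3.36,8.4,0,0, 0,3.36,8.4,0,0]'
python3 go.py .599 -.108 .0195 0
```

```text
time: 14.95
tool_pos: [0.5974, -0.1074, 0.1181]
eef_rot: [1.0, 0.001, -0.001, -0.001]
wrist_force: [-0.4, -0.4, 0.3]
grip_width: 0.0286
t 14.95 tcp [ 0.5974 -0.1074  0.1181] psi 0.1 w 0.0286 F [-0.4 -0.4  0.3]
delta units [0.034 0.016 1.972] turn 0.008
```

```bash
python3 -m jog '[0,0.03,0.01,0.25,0, 0,0.03,0.01,0.6,0, 0,0.03,0.01,1,0, 0,0.03,0.01,1.35,0, 0,0.03,0.01,1.6,0, 0,0.03,0.01,1.8,0, 0,0.03,0.01,1.9,0, 0,0.03,0.01,1.97,0, 0,0.03,0.01,1.97,0, 0,0.03,0.01,1.97,0]'
python3 go.py .599 -.108 .0195 0
python3 - <<'E'
from h import *
c=cap("wrist"); cv2.imwrite("pics/w7.png",c["pixels"])
E
```

```text
time: 15.95
tool_pos: [0.5994, -0.1078, 0.0203]
eef_rot: [1.0, 0.001, 0.0, -0.001]
wrist_force: [-0.9, -0.1, -0.8]
grip_width: 0.0286
t 15.95 tcp [ 0.5994 -0.1078  0.0203] psi 0.1 w 0.0286 F [-0.9 -0.1 -0.8]
delta units [-0.007  0.003  0.017] turn 0.009
```

View pics/w7.png

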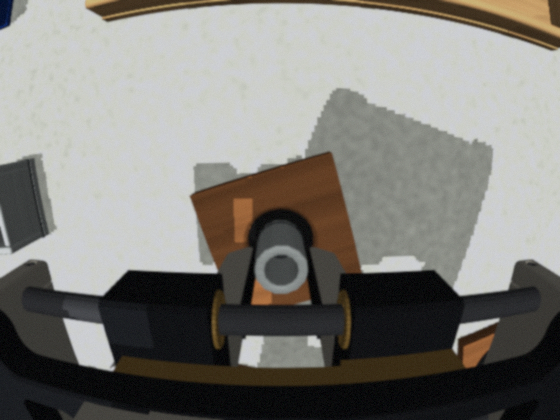

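The cup's base at (280,225) is centred in the black recess. I release it and rise.

```bash
python3 -m jog '[0,0,0,0.02,0, 0,0,0,0.02,0, 55,0,0,0.02,0, 55,0,0,0.02,0, 55,0,0,0.02,0, 55,0,0,0.02,0, 55,0,0,-0.1,0, 55,0,0,-0.4,0, 55,0,0,-0.8,0, 55,0,0,-1.3,0, 55,0,0,-1.7,0, 55,0,0,-1.98,0, 55,0,0,-1.98,0]' 25
python3 go.py .426 .091 .12 0
python3 - <<'E'
from h import *
c=cap("wrist"); cv2.imwrite("pics/w8.png",c["pixels"])
E
```

```text
time: 17.3
tool_pos: [0.6014, -0.1085, 0.1231]
eef_rot: [1.0, 0.001, 0.003, 0.0]
wrist_force: [-0.3, 0.8, -0.4]
grip_width: 0.051
t 17.3 tcp [ 0.6014 -0.1085  0.1231] psi 0.1 w 0.051 F [-0.3  0.8 -0.4]
delta units [-3.503 -3.995  0.043] turn 0.009
```

View pics/w8.png

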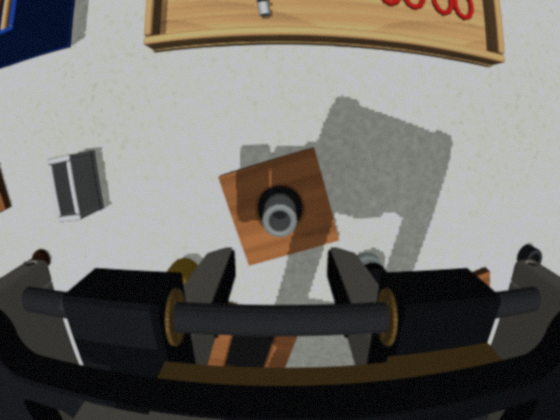

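The slim cup stands in its recess at (280,212). On to the big round cup; the fingers pass 45 mm above the bottle.

```bash
python3 -m jog '[85,-0.2,-0.2,0,0, 85,-0.5,-0.6,0,0, 90,-0.9,-1.05,0,0, 90,-1.4,-1.6,0,0, 90,-1.9,-2.15,0,0, 90,-2.4,-2.7,0,0, 90,-2.9,-3.25,0,0, 90,-3.2,-3.65,0,0, 90,-3.4,-3.9,0,0, 90,-3.5,-4,0.04,0, 90,-3.5,-4,0.04,0, 90,-3.5,-4,0.04,0]'
python3 go.py .426 .091 .013 0
python3 - <<'E'
from h import *
c=cap("wrist"); cv2.imwrite("pics/w9.png",c["pixels"]); print(proj(c,[.426,.091,.05]))
E
```

```text
time: 18.55
tool_pos: [0.4255, 0.091, 0.1184]
eef_rot: [1.0, 0.0, 0.001, -0.0]
wrist_force: [0.5, -0.3, 0.9]
grip_width: 0.0839
t 18.55 tcp [0.4255 0.091  0.1184] psi 0.1 w 0.0839 F [ 0.5 -0.3  0.9]
delta units [ 0.005 -0.     2.108] turn 0.006
[[281.12547589 215.84644378]]
```

View pics/w9.png

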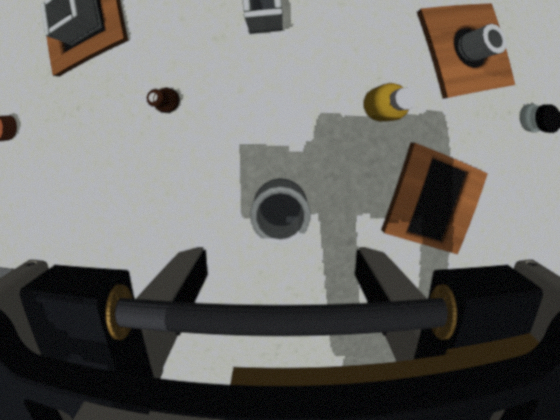

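The rim is at about (281,211), again roughly 2–3 mm forward of the prediction. I'll shift 1.5 mm, then descend and grip.

```bash
python3 -m jog '[90,0.03,0,0.3,0, 90,0.03,0,0.7,0, 90,0.03,0,1.1,0, 90,0.03,0,1.5,0, 90,0.03,0,1.8,0, 90,0.03,0,2,0, 90,0.03,0,2.08,0, 90,0.03,0,2.11,0, 90,0.03,0,2.11,0, 0,0.03,0,2.11,0, 0,0.03,0,2.11,0, 0,0.03,0,2.11,0, 0,0.03,0,2.11,0, 0,0.03,0,2.11,0, 0,0.03,0,2.11,0]' 25
python3 -m jog '[0,0,0,-0.15,0, 0,0,0,-0.45,0, 0,0,0,-0.85,0, 0,0,0,-1.25,0, 0,0,0,-1.65,0, 0,0,0,-1.95,0, 0,0,0,-2.1,0, 0,0,0,-2.13,0, 0,0,0,-2.13,0]'
python3 go.py .464 -.330 .12 0
python3 - <<'E'
from h import *
c=cap("wrist"); cv2.imwrite("pics/w10.png",cv2.resize(c["pixels"][190:310,210:350],None,fx=5,fy=5,interpolation=cv2.INTER_CUBIC))
E
```

```text
time: 20.1
tool_pos: [0.4276, 0.0909, 0.0133]
eef_rot: [1.0, 0.0, 0.002, -0.0]
wrist_force: [-0.0, 0.7, 1.5]
grip_width: 0.0514
time: 21.0
tool_pos: [0.427, 0.0909, 0.1193]
eef_rot: [1.0, 0.0, 0.001, -0.0]
wrist_force: [-0.2, -0.1, -1.6]
grip_width: 0.0516
t 21.0 tcp [0.427  0.0909 0.1193] psi 0.0 w 0.0516 F [-0.2 -0.1 -1.6]
delta units [ 0.736  8.418 -0.014] turn 0.003
```

View pics/w10.png

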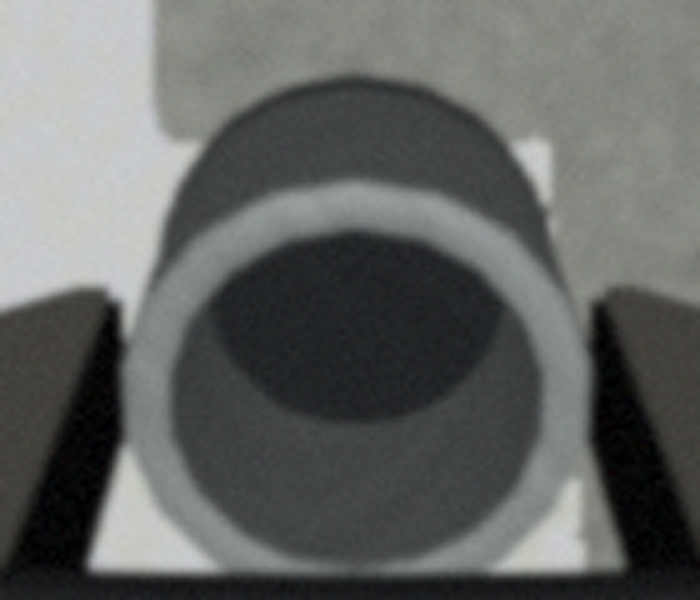

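The big cup is held upright, widest at crop row 375 and so about 1–2 mm forward of the pad centre. I carry it to the big round nest.

```bash
python3 -m jog '[0,0.02,0.2,0,0, 0,0.05,0.6,0,0, 0,0.1,1.1,0,0, 0,0.15,1.7,0,0, 0,0.2,2.3,0,0, 0,0.25,2.9,0,0, 0,0.3,3.5,0,0, 0,0.35,4.1,0,0, 0,0.4,4.7,0,0, 0,0.45,5.3,0,0, 0,0.5,5.9,0,0, 0,0.55,6.5,0,0, 0,0.6,7.1,0,0, 0,0.64,7.6,0,0, 0,0.67,8,0,0, 0,0.7,8.3,0,0, 0,0.71,8.42,0,0, 0,0.71,8.42,0,0, 0,0.71,8.42,0,0]'
python3 go.py .462 -.33 .0195 0
```

```text
time: 22.95
tool_pos: [0.4622, -0.3294, 0.1185]
eef_rot: [1.0, 0.0, 0.001, -0.001]
wrist_force: [-0.1, 0.4, -1.4]
grip_width: 0.0514
t 22.95 tcp [ 0.4622 -0.3294  0.1185] psi 0.0 w 0.0514 F [-0.1  0.4 -1.4]
delta units [-0.007  0.013  1.981] turn 0.005
```

```bash
python3 -m jog '[0,0,0.01,0.25,0, 0,0,0.01,0.6,0, 0,0,0.01,1,0, 0,0,0.01,1.35,0, 0,0,0.01,1.6,0, 0,0,0.01,1.8,0, 0,0,0.01,1.9,0, 0,0,0.01,1.98,0, 0,0,0.01,1.98,0, 0,0,0.01,1.98,0]'
python3 go.py .462 -.33 .0195 0
python3 - <<'E'
from h import *
c=cap("wrist"); cv2.imwrite("pics/w11.png",c["pixels"])
E
```

```text
time: 23.95
tool_pos: [0.4628, -0.3302, 0.0202]
eef_rot: [1.0, 0.0, 0.001, -0.0]
wrist_force: [0.1, -0.5, -1.5]
grip_width: 0.0511
t 23.95 tcp [ 0.4628 -0.3302  0.0202] psi 0.0 w 0.0511 F [ 0.1 -0.5 -1.5]
delta units [-0.015 -0.004  0.014] turn 0.005
```

View pics/w11.png

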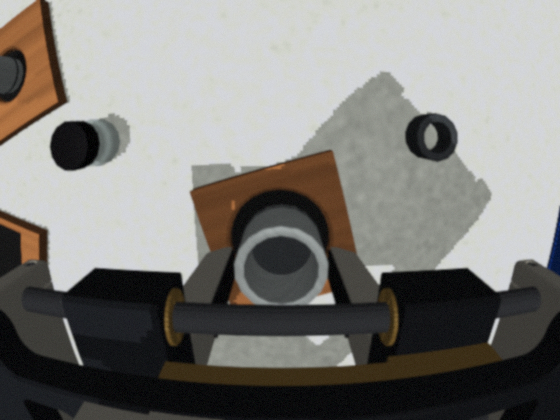

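The base is inside the recess with a symmetric gap around (280,215). I release it and rise.

```bash
python3 -m jog '[0,0,0,0.02,0, 0,0,0,0.02,0, 80,0,0,0.02,0, 80,0,0,0.02,0, 80,0,0,0.02,0, 80,0,0,0.02,0, 80,0,0,-0.1,0, 80,0,0,-0.4,0, 80,0,0,-0.8,0, 80,0,0,-1.3,0, 80,0,0,-1.7,0, 80,0,0,-1.98,0, 80,0,0,-1.98,0]' 25
python3 go.py .628 .108 .12 5
python3 - <<'E'
from h import *
c=cap("wrist"); cv2.imwrite("pics/w12.png",c["pixels"])
E
```

```text
time: 25.3
tool_pos: [0.4642, -0.3316, 0.1228]
eef_rot: [1.0, 0.0, 0.003, 0.002]
wrist_force: [0.4, 0.4, 0.4]
grip_width: 0.0741
t 25.3 tcp [ 0.4642 -0.3316  0.1228] psi 0.0 w 0.0741 F [0.4 0.4 0.4]
delta units [ 3.283 -8.79   0.049] turn -0.619
```

View pics/w12.png

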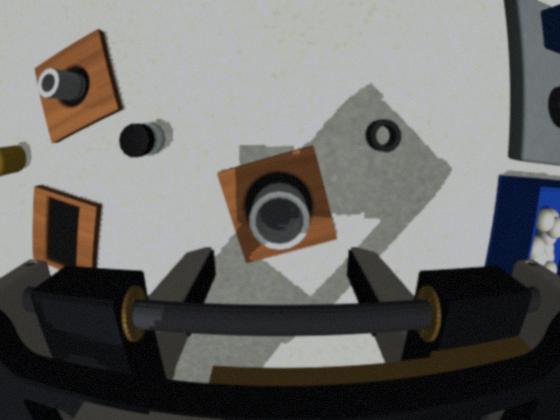

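The big cup stands in its nest at (279,212). Now the oblong cup.

```bash
python3 -m jog '[70,0.08,-0.2,0,0, 70,0.22,-0.6,0,0, 70,0.45,-1.2,0,-0.1, 70,0.7,-1.9,0,-0.2, 70,0.97,-2.6,0,-0.3, 70,1.23,-3.3,0,-0.4, 70,1.5,-4,0,-0.5, 70,1.76,-4.7,0,-0.6, 70,2.02,-5.4,0,-0.62, 70,2.28,-6.1,0,-0.62, 70,2.54,-6.8,0,-0.62, 70,2.8,-7.5,0,-0.62, 70,3.03,-8.1,0,-0.62, 70,3.17,-8.5,0.02,-0.62, 70,3.25,-8.7,0.04,-0.62, 70,3.28,-8.79,0.05,-0.62, 70,3.28,-8.79,0.05,-0.62, 70,3.28,-8.79,0.05,-0.62]'
python3 go.py .628 .108 .013 5
python3 - <<'E'
from h import *
c=cap("wrist"); cv2.imwrite("pics/w13.png",c["pixels"]); print(proj(c,[.628,.108,.05]))
E
```

```text
time: 27.15
tool_pos: [0.6267, 0.1078, 0.118]
eef_rot: [0.999, 0.043, 0.002, 0.001]
wrist_force: [-0.7, -0.9, 0.1]
grip_width: 0.0647
t 27.15 tcp [0.6267 0.1078 0.118 ] psi 5.0 w 0.0647 F [-0.7 -0.9  0.1]
delta units [ 0.019 -0.007  2.101] turn -0.005
[[280.82432359 215.10948756]]
```

View pics/w13.png

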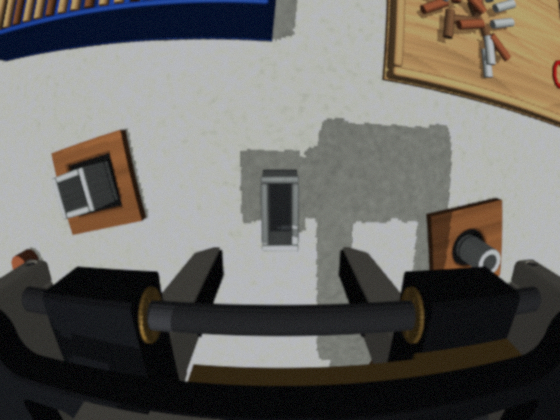

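The oblong cup is at (280,212), lined up with the jaws. I descend and grip.

```bash
python3 -m jog '[70,0.03,-0.01,0.3,0, 70,0.03,-0.01,0.7,0, 70,0.03,-0.01,1.1,0, 70,0.03,-0.01,1.5,0, 70,0.03,-0.01,1.8,0, 70,0.03,-0.01,2,0, 70,0.03,-0.01,2.08,0, 70,0.03,-0.01,2.1,0, 70,0.03,-0.01,2.1,0, 0,0.03,-0.01,2.1,0, 0,0.03,-0.01,2.1,0, 0,0.03,-0.01,2.1,0, 0,0.03,-0.01,2.1,0, 0,0.03,-0.01,2.1,0, 0,0.03,-0.01,2.1,0]' 30
python3 -m jog '[0,0,0,-0.15,0, 0,0,0,-0.45,0, 0,0,0,-0.85,0, 0,0,0,-1.25,0, 0,0,0,-1.65,0, 0,0,0,-1.95,0, 0,0,0,-2.1,0, 0,0,0,-2.13,0, 0,0,0,-2.13,0]'
python3 go.py .4315 -.073 .12 -16
python3 - <<'E'
from h import *
c=cap("wrist"); cv2.imwrite("pics/w14.png",cv2.resize(c["pixels"][170:320,210:350],None,fx=5,fy=4,interpolation=cv2.INTER_CUBIC))
s=bot.read_state(); M=R.from_quat(s["eef_rot"]).as_matrix(); z=s["tool_pos"][2]+.037
for v in range(200,310,10): print(v,((onplane(c,(281,v),z)[0]-s["tool_pos"])@M*1000).round(1))
E
```

```text
time: 28.7
tool_pos: [0.6288, 0.1081, 0.0134]
eef_rot: [0.999, 0.043, 0.002, 0.001]
wrist_force: [-0.7, -0.1, -0.5]
grip_width: 0.0319
time: 29.6
tool_pos: [0.6281, 0.1083, 0.1195]
eef_rot: [0.999, 0.043, 0.002, 0.001]
wrist_force: [-0.9, 0.2, -1.5]
grip_width: 0.0317
t 29.6 tcp [0.6281 0.1083 0.1195] psi 4.9 w 0.0317 F [-0.9  0.2 -1.5]
delta units [-4.229  3.273 -0.018] turn 2.617
200 [ 37.6  -0.1 -36.9]
210 [ 32.4  -0.1 -36.9]
220 [ 27.2  -0.1 -36.9]
230 [ 21.9  -0.1 -36.9]
240 [ 16.4  -0.1 -37. ]
250 [ 10.9  -0.1 -37. ]
260 [  5.2  -0.1 -37. ]
270 [ -0.7  -0.1 -37. ]
280 [ -6.7  -0.1 -37. ]
290 [-12.9  -0.1 -37. ]
300 [-19.3  -0.1 -37.1]
```

View pics/w14.png

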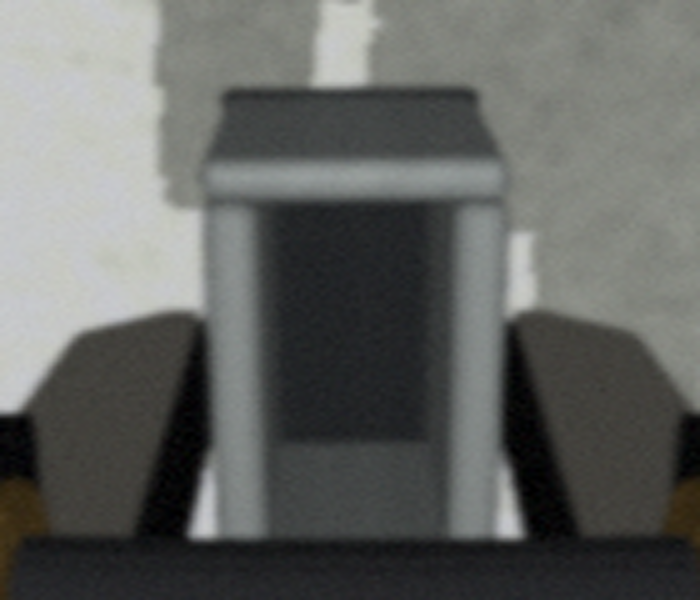

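The far edge is at +32.4 mm against a 33 mm half length, so the cup is centred in the grip. I carry it over the bottle with about 30 mm clearance.

```bash
python3 -m jog '[0,-0.15,0.11,-0.1,0.1, 0,-0.45,0.35,-0.2,0.3, 0,-0.85,0.66,-0.2,0.5, 0,-1.3,1,-0.2,0.75, 0,-1.75,1.35,-0.2,1, 0,-2.2,1.7,-0.2,1.25, 0,-2.65,2.05,-0.2,1.5, 0,-3.1,2.4,-0.2,1.75, 0,-3.5,2.71,-0.15,2, 0,-3.8,2.94,-0.1,2.3, 0,-4.05,3.13,-0.05,2.5, 0,-4.18,3.24,0,2.62, 0,-4.23,3.27,0,2.62, 0,-4.23,3.27,0,2.62, 0,-4.23,3.27,0,2.62]'
python3 go.py .4315 -.073 .0195 -16
```

```text
time: 31.15
tool_pos: [0.4315, -0.0726, 0.1188]
eef_rot: [0.99, -0.139, 0.002, 0.001]
wrist_force: [-0.1, 0.4, -1.4]
grip_width: 0.0315
t 31.15 tcp [ 0.4315 -0.0726  0.1188] psi -16.0 w 0.0315 F [-0.1  0.4 -1.4]
delta units [-0.005  0.006  1.987] turn 0.003
```

```bash
python3 -m jog '[0,0,0.01,0.25,0, 0,0,0.01,0.6,0, 0,0,0.01,1,0, 0,0,0.01,1.35,0, 0,0,0.01,1.6,0, 0,0,0.01,1.8,0, 0,0,0.01,1.9,0, 0,0,0.01,1.98,0, 0,0,0.01,1.98,0, 0,0,0.01,1.98,0]'
python3 go.py .4315 -.073 .0195 -16
python3 - <<'E'
from h import *
c=cap("wrist"); cv2.imwrite("pics/w15.png",c["pixels"])
E
```

```text
time: 32.15
tool_pos: [0.4322, -0.0734, 0.0204]
eef_rot: [0.99, -0.139, 0.002, 0.001]
wrist_force: [0.5, 0.6, -0.7]
grip_width: 0.0314
t 32.15 tcp [ 0.4322 -0.0734  0.0204] psi -16.0 w 0.0314 F [ 0.5  0.6 -0.7]
delta units [-0.016 -0.003  0.018] turn 0.003
```

View pics/w15.png

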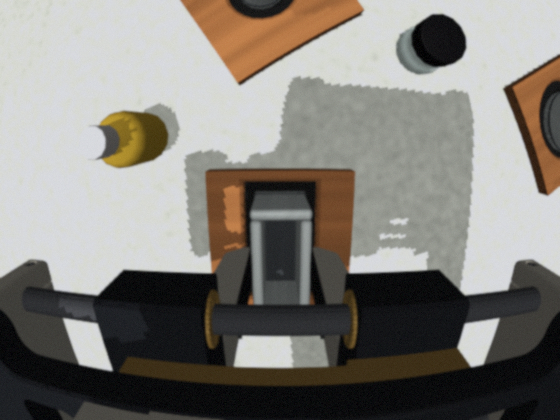

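The cup is inside the recess and parallel to it, and the bottle at (130,140) is clear of the gripper. I release it, rise and back off so the cameras see everything.

```bash
python3 -m jog '[0,0,0,0.02,0, 0,0,0,0.02,0, 60,0,0,0.02,0, 60,0,0,0.02,0, 60,0,0,0.02,0, 60,0,0,0.02,0, 60,0,0,-0.1,0, 60,0,0,-0.4,0, 60,0,0,-0.8,0, 60,0,0,-1.3,0, 60,0,0,-1.8,0, 60,0,0,-2.3,0, 60,0,0,-2.8,0, 60,0,0,-3,0, 60,0,0,-3,0]' 25
python3 go.py .27 -.5 .19 -16
```

```text
time: 33.7
tool_pos: [0.4328, -0.0734, 0.1722]
eef_rot: [0.99, -0.139, 0.004, 0.001]
wrist_force: [-0.8, -0.5, -0.1]
grip_width: 0.0559
t 33.7 tcp [ 0.4328 -0.0734  0.1722] psi -16.0 w 0.0559 F [-0.8 -0.5 -0.1]
delta units [-0.777  9.098 -0.353] turn 0.002
```

```bash
python3 -m jog '[60,-0.02,0.2,-0.1,0, 60,-0.05,0.6,-0.3,0, 60,-0.1,1.2,-0.35,0, 60,-0.15,1.8,-0.35,0, 60,-0.2,2.4,-0.35,0, 60,-0.26,3,-0.35,0, 60,-0.31,3.6,-0.35,0, 60,-0.36,4.2,-0.35,0, 60,-0.41,4.8,-0.35,0, 60,-0.46,5.4,-0.35,0, 60,-0.51,6,-0.35,0, 60,-0.56,6.6,-0.35,0, 60,-0.61,7.2,-0.35,0, 60,-0.66,7.8,-0.35,0, 60,-0.7,8.3,-0.35,0, 60,-0.74,8.7,-0.35,0, 60,-0.77,9,-0.35,0, 60,-0.78,9.1,-0.35,0, 60,-0.78,9.1,-0.35,0, 60,-0.78,9.1,-0.35,0]'
python3 - <<'E'
from h import *
t=cap("top"); s=cap("scene")
cv2.imwrite("pics/fs.png",cv2.resize(s["pixels"][110:350,110:480],None,fx=2.1,fy=2.1,interpolation=cv2.INTER_CUBIC))
cv2.imwrite("pics/ft.png",cv2.resize(t["pixels"][130:270,130:430],None,fx=2.6,fy=2.6,interpolation=cv2.INTER_CUBIC))
tiles=[]
for x,y in ((.634,.306),(.598,-.108),(.463,-.33),(.4315,-.073)):
    r=rect(s,x-.06,x+.06,y-.06,y+.06,.056,1600); cv2.drawMarker(r,(96,96),(0,0,255),0,12); tiles.append(r)
cv2.imwrite("pics/fr.png",np.hstack(tiles))
E
```

```text
time: 35.7
tool_pos: [0.2701, -0.4994, 0.1896]
eef_rot: [0.99, -0.139, 0.004, 0.001]
wrist_force: [0.4, 0.5, 0.9]
grip_width: 0.0558Traceback (most recent call last):
  File "<stdin>", line 8, in <module>
    return _nx.concatenate(arrs, 1, dtype=dtype, casting=casting)
           ~~~~~~~~~~~~~~~^^^^^^^^^^^^^^^^^^^^^^^^^^^^^^^^^^^^^^^
ValueError: all the input array dimensions except for the concatenation axis must match exactly, but along dimension 0, the array at index 0 has size 191 and the array at index 2 has size 192
```

View pics/fs.png

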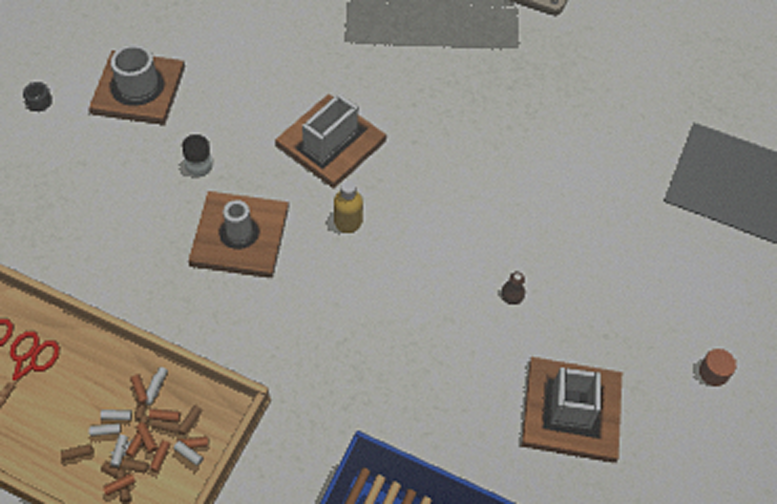

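View pics/ft.png

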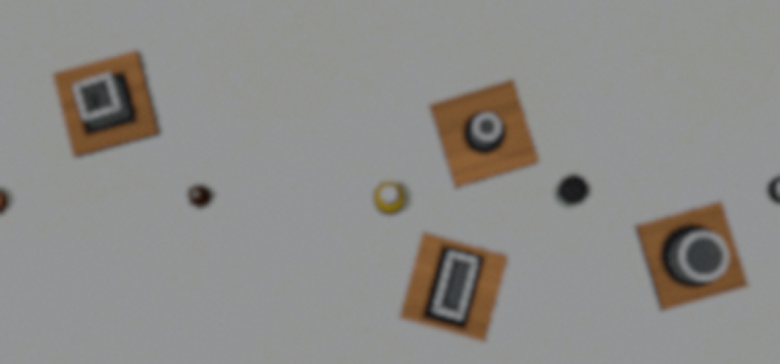

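All four cups stand in their nests, and the bottle (348,210) and jar (197,155) are upright. I'll check the offsets numerically.

```bash
python3 - <<'E'
from h import *
t=cap("top"); s=cap("scene")
for c in(t,s):
    tiles=[]
    for x,y in ((.634,.306),(.598,-.108),(.463,-.33),(.4315,-.073)):
        r=cv2.resize(rect(c,x-.05,x+.05,y-.05,y+.05,.056,2000),(200,200)); cv2.drawMarker(r,(100,100),(0,0,255),0,12); tiles.append(r)
    (rows if c is s else (rows:=[])).append(np.hstack(tiles))
cv2.imwrite("pics/fr2.png",np.vstack(rows))
print(bot.read_state()["time"])
E
```

```text
35.9
```

View pics/fr2.png

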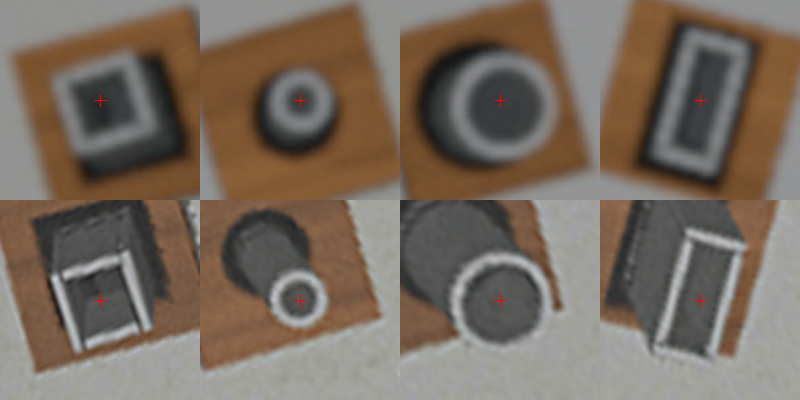

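In both views (2 px/mm), every rim at the seated height (z = 56 mm) is centred on its nest middle to within about 3 mm and is turned correctly. I'm handing the job in.

```bash
python3 -c "
from station import bot
print(bot.sign_off())"
```

```text
the job is handed in; nothing more can be done
None
```

I stood all four cups in their matching nests, one at a time in the order square, slim round, big round, oblong, and handed the job in at about 36 s of the 96 s allowed.

- **Seating:** in the last top and scene views, every rim at its seated height was within about 3 mm of the recess middle. The cups looked upright, and the square and oblong cups were lined up with their recesses.
- **Other parts:** the glue bottle and the jar were still upright, nothing was seen off the bench, and the gripper was well clear of everything. The force readings I took, between moves, stayed within about 2 N on each axis.
- **Disagreements:**
  - The wrist camera put the square and both round cups 2 to 3 mm further along tool x than the fixed cameras did, so I corrected for that.
  - The slim cup read 28 mm between the fingers rather than 30 mm, but it was held and placed normally.
- **One failed check:** the first version of the final rim-offset picture stopped on an array-size error in my script; I reran it and it worked.

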